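# Close the hold-down strap of a sieve shaker

### The arm

A 7-joint arm with a two-finger parallel gripper is mounted at the origin on the work surface. World frame = base frame: x ahead of the robot, y to its left, z up, the work surface at z = 0. Lengths are in m, angles in degrees, forces in N, time in s.
With the tool pointing down it reaches from about 0.425 to 0.875 m from the base axis. Payload 4.7 kg.
Tool frame: the origin (TCP) lies midway between the tips of the shut fingers; the grasp point (between the pads) lies 19 mm behind it; z points along the fingers, x is the direction in which the jaws open and shut, and the axes are right-handed (so a half turn about z gives the same grasp; the last joint's range is limited). The gripper opens to 87 mm and grips with 3 to 60 N. Pads are 19 mm wide; open, the fingers measure 117 mm over their backs; the gripper's body (75 mm by 190 mm) begins 51 mm behind the grasp point.
Start: joints at [-66.171, 18.392, -4.016, 83.108, 1.295, 78.541, -3.26], TCP at [0.254, 0.598, 0.223] pointing down, gripper open.
Joint ranges: [-163.93, 163.93], [-17.29, 119.83], [-79.2, 71.16], [3.27, 140.29], [-89.18, 269.18], [5.43, 117.66], [-154.24, 154.24]. Speed limits (degrees/s): [147.25, 147.25, 180, 180, 180, 180, 180].

### API

Orientations are given as [roll, pitch, yaw] about the fixed x, y, z axes, in that order (R = Rz(yaw) Ry(pitch) Rx(roll)).
In Python, from cell import telemetry, optics, env gives the robot as it stands.
- The arm moves only by the tool arm_command, never from a script. Its arguments are lists of equal length, an entry for each row: "translation": the shift along the tool's x, y, z in cm, a list of three; "twist": the turn about the tool's z in degrees. In form: {"translation": [[x, y, z], ...], "twist": [twist, ...]}. A call has 1 to 10 rows; each row shifts and turns the pose as measured when the row begins, along the tool's axes as they then stand; what a row does not reach is not made up. A row lasts 1/8 s, in which the tool goes at most 62.5 mm and 10.7 degrees, less where a joint would pass 70% of its speed; a pose out of reach is approached as far as the arm can. A call is refused whole if a number of a shift passes 6.25 or a number of a turn 10.7, either way. A call with a gripper value outside its range is refused whole. "grip" is the opening in per cent of the stroke, from 0 (shut) to 100 (fully open), set as the call begins (left out, the last holds). The fingers move at their own pace and stop on an object; "force" is the grip in N (left out, the last holds). Time passes only in rows, so rows that do not move let the fingers close. It gives the time, the measured TCP pose, the force and the opening at its end, in the units of the state.
- telemetry.get_obs(): the state, without advancing time (a new reading comes with each control period).
- optics.read_camera(name): name is "scene" or "top"; returns a dict with "img" (400x640x3 uint8, blue, green, red), "fx", "fy", "cx", "cy" (pixels), "dist" ([k1, k2, p1, p2, k3] as OpenCV has them; the pictures are not rectified), "extrinsics" (4x4, takes a point from camera to world coordinates). Camera axes: x right, y up, looking along -z (the intrinsics and any distortion apply to the point x, -y, -z); pixel columns grow to the right and rows downward; lengths in m; the calibration is good to about 2 mm. A picture is of the moment at which its call begins. There is no depth.
- env.sign_off(): hands the job in, once; it reports no verdict.
The state is a dict: "time_s": time; "qpos": joint angles; "joint_velocities": joint speeds; "effort": joint torques, N m; "tool_pos": TCP position; "tool_rot": TCP orientation; "force": force on the tool from outside, world axes, zero at the start; "wrist_torque": the same for the moment, N m; "grip_width": finger opening in m.
Only numpy, scipy, OpenCV 4.12 (cv2) and the standard library are available. Lean on these libraries where they do the work, as an engineer would, in place of code of your own. Each camera call takes 0.05 s, during which the arm holds its last target. There are 200 camera calls.

### The job

Clear the tin off the sieve shaker's deck and stand it upright in the white tray with the other two. Then lift the free end of the steel strap, swing it about its loose pivot across the brass lid and let its slot drop fully home over the short stud, flat on the deck. Last, turn the T-handled key in the pivot clockwise until it stops, and leave the other tins, the brush and the loose sieve where they are.

Things in the scene. Friction and masses are not known exactly. Their poses are not given: they have to be found in the camera images.
- shaker: sieve shaker, fixed: white box 240 x 230 mm with a flat grey painted deck 60 mm above the bench. Origin on the bench; its x runs from the pivot to the stud, z up. In its frame the pivot is at x -70, y 0 mm, the stud at x +80, y 0 and the deck spans x -115..125, y -85..145. A brass sieve lid, 100 mm across, lies flush in the deck near the origin. Stands to the left or right of the tray, at widely varying yaw.
- pivot (a point): foot of the pivot on its axis, at deck height. The pivot is an upright hollow sleeve, 14 mm outside diameter, standing 42 mm out of the deck, fixed. A collar of 30 mm diameter on the sleeve keeps the strap on it: at the start the collar's underside is 16 mm above the deck (less 5 mm per radian that the key is turned), so the 8 mm thick strap has about 7 mm of play upwards at the pivot and tilts freely by 0.2 rad; when the key is tight it is about 1.5 mm over the strap.
- stud (a point): foot of the short upright stud on its axis, at deck height: 12 mm diameter, 14 mm high, chamfered top, fixed, 150 mm from the pivot. An underside of the strap more than 14 mm above the deck here passes over it.
- strap: loose flat steel strap 200 x 36 x 8 mm, 0.4 kg, lying on the deck, threaded on the pivot sleeve by a round 20 mm hole at one end. Origin: centre of that hole on the underside; x along the strap to its slot, z up. Starts swung about 1.1 to 1.6 rad counter-clockwise (seen from above) from the stud, so it swings clockwise, over the brass lid, to close; closed, its x points from the pivot to the stud.
- strap_slot (a point): centre of the strap's closed slot, on the underside, 150 mm from the origin; slot 18 mm wide and 33 mm long along the strap.
- strap_handle (a point): grip point of the upright steel rib standing on the strap between hole and slot, 105 mm from the origin and 30 mm above the underside. The rib is 44 mm long along the strap, 14 mm thick across it, and rises from 8 to 46 mm above the underside. x of this frame lies along the strap.
- key (a joint): turn of the key in rad: 0 to 0.25 at the start, grows clockwise seen from above, tight against its stop at 1.3. Light friction of about 0.06 N m, no spring: stays where it is left.
- key_grip (a point): centre of the key's T-bar, on the pivot axis, 66 mm above the deck: a level steel bar 90 mm long and 12 mm in diameter along this frame's x; z up. Its shank goes down the bore of the sleeve to a nut. It turns but does not rise or fall and cannot be pulled out.
- tin: loose aluminium sample tin standing on the brass lid, in the strap's way: closed cylinder 52 mm diameter, 50 mm tall, about 0.15 kg. Origin: centre of its underside, z up.
- tray: white open tray, fixed on the bench, 200 (x) x 170 (y) mm outside, 20 mm high, walls and floor 4 mm thick. Origin: centre of its underside, x and y along its sides. The two other tins stand in its +x half, near x +50, y -45 and y +45 mm; the -x half is free.
- tin_b: loose bystander, must stay where it is: tin like the other, 52 mm diameter, 50 mm tall, in the tray. Origin: centre of the underside.
- tin_c: loose bystander, must stay where it is: tin like the other, 52 mm diameter, 50 mm tall, in the tray. Origin: centre of the underside.
- sieve: loose bystander, must stay where it is: open brass sieve, 100 mm diameter, 45 mm high, on the bench. Origin: centre of the underside.
- brush: loose bystander, must stay where it is: brush standing on its bristles, 40 mm diameter, 135 mm tall, wooden handle up, on the bench. Origin: centre of the underside.

How it is judged (in metres and radians):
On the way, in this order (a step that is already met when the one before it is completed fails the run):
1. the tin stands in the tray, let go (x of tin in the frame of tray between -0.075 and 0.075 m and y of tin in the frame of tray between -0.06 and 0.06 m and z of tin in the frame of tray below 0.012 m and angle between tin's own z axis and vertical below 0.15 rad and linear speed of tin below 0.03 m/s and contact force between the fingers and tin below 0.1 N and value of joint key below 0.6 rad), for 0.2 s.
2. the strap lies flat on the deck with its slot over the stud, before the key is tightened (horizontal distance between strap_slot and stud below 0.013 m and z of strap_slot in the frame of stud below 0.004 m and angle between strap's own z axis and vertical below 0.05 rad and horizontal distance between strap and pivot below 0.008 m and linear speed of strap below 0.03 m/s and value of joint key below 0.6 rad), for 0.2 s.
3. the key is turned to its stop (value of joint key above 1.15 rad), for 0.2 s.
At the end, for the whole second after the job is handed in: Tin upright (0.15 rad) on the tray floor within 75 mm (x), 60 mm (y) of its centre; strap flat on the deck (slot under 4 mm up, tilt under 0.05 rad), slot centre within 13 mm of the stud axis, hole within 8 mm of the pivot; key beyond 1.15 rad; tin and strap at rest, let go (x of tin in the frame of tray between -0.075 and 0.075 m and y of tin in the frame of tray between -0.06 and 0.06 m and z of tin in the frame of tray below 0.012 m and angle between tin's own z axis and vertical below 0.15 rad and linear speed of each of tin, strap below 0.03 m/s and contact force between the fingers and tin below 0.1 N and horizontal distance between strap_slot and stud below 0.013 m and z of strap_slot in the frame of stud below 0.004 m and angle between strap's own z axis and vertical below 0.05 rad and horizontal distance between strap and pivot below 0.008 m and contact force between the fingers and strap below 0.1 N and value of joint key above 1.15 rad and angular speed of strap below 0.2 rad/s); the robot touches nothing.
It fails at once if a tin already in the tray is moved by more than 25 mm or knocked over (distance of tin_b from where it was at the start of the episode above 0.025 m or angle between tin_b's own z axis and vertical above 0.5 rad).
It fails at once if a tin already in the tray is moved by more than 25 mm or knocked over (distance of tin_c from where it was at the start of the episode above 0.025 m or angle between tin_c's own z axis and vertical above 0.5 rad).
It fails at once if the small brass sieve is moved by more than 25 mm or knocked over (distance of sieve from where it was at the start of the episode above 0.025 m or angle between sieve's own z axis and vertical above 0.5 rad).
It fails at once if the brush is moved by more than 25 mm or knocked over (distance of brush from where it was at the start of the episode above 0.025 m or angle between brush's own z axis and vertical above 0.5 rad).
It fails at once if the tin to be moved is tipped over (angle between tin's own z axis and vertical above 0.6 rad).
It also fails if it takes over 72 s, if anything falls off the work surface, if the arm or the gripper's body presses on something with over 40 N, if the wrist force passes 120 N, or if a joint passes its speed limit or range.

## Working session

There is one attempt and no reset: what is moved stays moved. The work goes in short steps, Python scripts to look and compute and a tool call to move; the robot and the scene stay as the last step left them, time stands still between calls to the robot, and variables do not carry over. Pictures are saved under pics/ and viewed, about 8 in all and at most 12, crops included, and the job is handed in when it is done.

Besides the shell and the picture viewer there is one more tool, called after ">>>" by a JSON object that holds its "name" and its "arguments", one argument or row to a line. arm_command: Moves the arm, as the interface text tells. Its arguments: {"type":"object","properties":{"translation":{"type":"array","items":{"type":"array","items":{"type":"number"}}},"twist":{"type":"array","items":{"type":"number"}},"grip":{"type":"number"},"force":{"type":"number"}},"required":["translation","twist"]}

```bash
mkdir -p pics; ls; python3 - <<'E'
from cell import telemetry, optics
import cv2,numpy as np
print(telemetry.get_obs())
for n in("scene","top"):
    c=optics.read_camera(n); cv2.imwrite(f"pics/{n}0.png",c["img"])
    print(n,{k:(np.round(v,4).tolist() if not np.isscalar(v) else v) for k,v in c.items() if k!="img"})
E
```

```text
pics
{'time_s': 0.0, 'qpos': array([-66.17046996,  18.4400616 ,  -4.01380061,  83.17751592,
         1.2946015 ,  78.53861763,  -3.26036406]), 'joint_velocities': array([-0.08296982,  0.03556844, -0.10288757, -0.00421141, -0.08844201,
        0.0178442 ,  0.01749023]), 'effort': array([ 6.69216442e-04, -4.91294217e+01, -4.03397027e-01, -3.12521303e+01,
       -6.36478420e-02,  4.40403877e-02,  1.65521074e-04]), 'tool_pos': array([0.25404346, 0.59768819, 0.221427  ]), 'tool_rot': array([1.79994079e+02, 1.10980662e-01, 6.69781857e+01]), 'force': array([ 0.55321454,  0.64781487, -0.04931027]), 'wrist_torque': array([0.00761974, 0.02011952, 0.02000133]), 'grip_width': 0.08710959034689}
scene {'fx': 456.1743629792107, 'fy': 456.1743629792107, 'cx': 314.6668031213246, 'cy': 194.06476596501426, 'dist': [-0.1271, 0.0, 0.0, 0.0, 0.0], 'extrinsics': [[0.1344, -0.7857, 0.6038, 1.1635], [0.9909, 0.1014, -0.0886, -0.0686], [0.0084, 0.6102, 0.7922, 0.8724], [0.0, 0.0, 0.0, 1.0]]}
top {'fx': 374.4717850808298, 'fy': 374.4717850808298, 'cx': 323.34572766090093, 'cy': 198.24234765067277, 'dist': [0.0043, 0.0, 0.0, 0.0, 0.0], 'extrinsics': [[-0.029, 0.9973, -0.0668, 0.563], [-0.9992, -0.0309, -0.0269, 0.0003], [-0.0289, 0.066, 0.9974, 0.9116], [0.0, 0.0, 0.0, 1.0]]}
```

View pics/scene0.png

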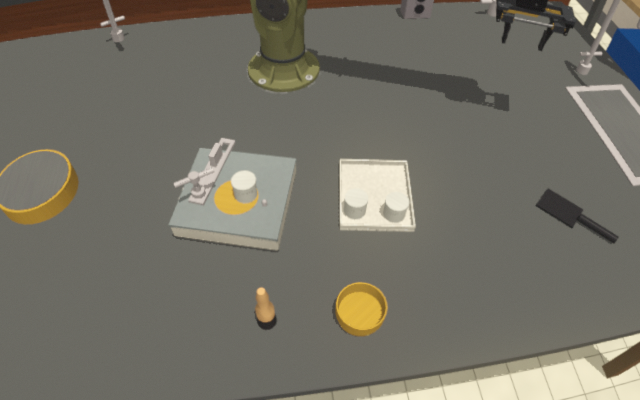

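View pics/top0.png

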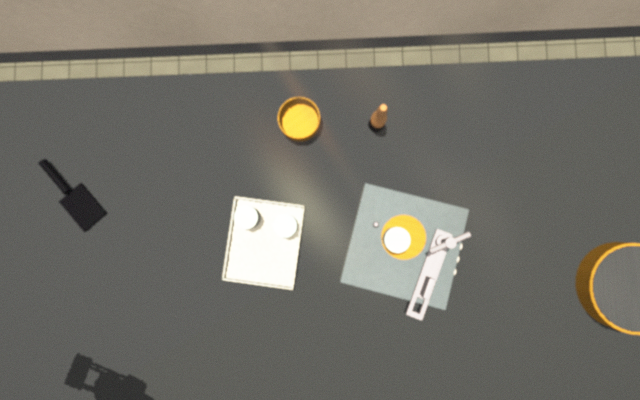

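The scene view shows the shaker on the robot's right, with the strap, key and tin on it, and the tray to its left. In the top view the tin is at (397,240), the stud at (376,225), the key near (447,242), the strap's slot end near (417,312) and the tray at about (264,243). I'll crop the shaker for a closer look.

```bash
cat > h.py <<'E'
from cell import telemetry, optics
import cv2,numpy as np
def ray(c,uv,z):
    K=np.array([[c["fx"],0,c["cx"]],[0,c["fy"],c["cy"]],[0,0,1]]);uv=np.array(uv,float).reshape(-1,1,2)
    p=cv2.undistortPoints(uv,K,np.array(c["dist"],float)).reshape(-1,2)
    E=np.array(c["extrinsics"]);d=np.c_[p[:,0],-p[:,1],-np.ones(len(p))]@E[:3,:3].T
    return E[:3,3]+d*((np.asarray(z)-E[2,3])/d[:,2])[:,None]
def proj(c,P):
    E=np.array(c["extrinsics"]);q=(np.atleast_2d(P)-E[:3,3])@E[:3,:3]
    q=q*[1,-1,-1];K=np.array([[c["fx"],0,c["cx"]],[0,c["fy"],c["cy"]],[0,0,1]])
    return cv2.projectPoints(q,np.zeros(3),np.zeros(3),K,np.array(c["dist"],float))[0].reshape(-1,2)
def crop(name,c,x0,y0,w,h,s):
    cv2.imwrite(name,cv2.resize(c["img"][y0:y0+h,x0:x0+w],None,fx=s,fy=s,interpolation=cv2.INTER_CUBIC))
E
python3 - <<'E'
from h import *
t=optics.read_camera("top");s=optics.read_camera("scene")
a=cv2.resize(t["img"][180:325,335:480],(580,580),interpolation=cv2.INTER_CUBIC)
cv2.imwrite("pics/c1.png",a)
b=cv2.resize(s["img"][130:250,165:305],None,fx=4,fy=4,interpolation=cv2.INTER_CUBIC)
cv2.imwrite("pics/c2.png",b)
deck=ray(t,[[366,184],[469,209],[446,308],[342,283]],[.06]*4);print(deck)
print("tray",ray(t,[[235,197],[305,206],[293,290],[223,281]],[.02]*4))
print("tins",ray(t,[[397,240],[248,218],[288,228]],[.11,.054,.054]))
print("stud,pivot,slotend",ray(t,[[376,225],[447,242],[417,312]],[.074,.126,.06]))
E
```

```text
[[ 0.64955718 -0.07482671  0.06      ]
 [ 0.58568639 -0.30356705  0.06      ]
 [ 0.36819153 -0.24122272  0.06      ]
 [ 0.42834141 -0.01302089  0.06      ]]
tray [[0.6323048  0.23661103 0.02      ]
 [0.60554459 0.0686966  0.02      ]
 [0.40858461 0.10207281 0.02      ]
 [0.43364208 0.26784665 0.02      ]]
tins [[ 0.52328222 -0.13148717  0.11      ]
 [ 0.58028444  0.19813777  0.054     ]
 [ 0.55469667  0.10637349  0.054     ]]
stud,pivot,slotend [[ 0.55591924 -0.0923964   0.074     ]
 [ 0.5171442  -0.23138798  0.126     ]
 [ 0.36087778 -0.17708563  0.06      ]]
```

View pics/c1.png

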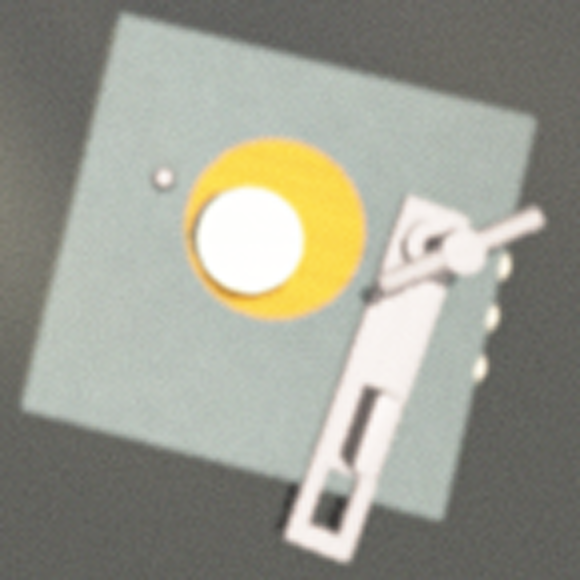

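View pics/c2.png

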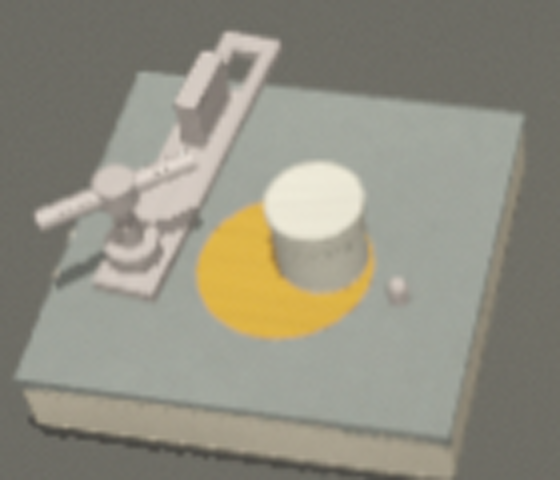

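In the crops the deck corners are sharp. The tin top is at (250,241), the stud at (163,178), the slot at (330,510), and the key bar runs from (375,295) to (540,217). I'll fit the shaker from both views.

```bash
cat > fit.py <<'E'
from h import *
def T(a,o): 
    m=lambda p:(np.array(p)+.5)/4-.5+o
    return m(a)
t=optics.read_camera("top");s=optics.read_camera("scene")
ot,os_=np.array([335,180]),np.array([165,130])
m=np.array([[125,-85],[-115,-85],[-115,145],[125,145]])/1e3
A=ray(t,T([[120,12],[537,118],[442,521],[22,408]],ot),[.06]*4)[:,:2]
B=ray(s,T([[450,438],[17,378],[138,72],[523,115]],os_),[.06]*4)[:,:2]
def rigid(m,w):
    mc,wc=m.mean(0),w.mean(0);H=(m-mc).T@(w-wc)
    a=np.arctan2(H[0,1]-H[1,0],H[0,0]+H[1,1]);R=np.array([[np.cos(a),-np.sin(a)],[np.sin(a),np.cos(a)]])
    return a,R,wc-R@mc,np.linalg.norm((m@R.T+wc-R@mc)-w,axis=1)
for n,w in(("top",A),("scene",B),("mean",(A+B)/2)):
    a,R,o,e=rigid(m,w);print(n,np.degrees(a),o,"res mm",e*1e3,"pivot",R@[-.07,0]+o,"stud",R@[.08,0]+o)
piv=R@[-.07,0]+o
print("stud top",ray(t,T([[163,178]],ot),[.074]),"scene",ray(s,T([[396,288]],os_),[.07]))
print("tin",ray(t,T([[250,241]],ot),[.11]),"scene",ray(s,T([[315,201]],os_),[.11]))
k=ray(t,T([[540,217],[375,295],[463,252]],ot),[.126]*3);d=k[0]-k[1];print("key ends",k,np.degrees(np.arctan2(d[1],d[0])),np.linalg.norm(d))
k=ray(s,T([[40,217],[195,160],[115,185]],os_),[.126]*3);d=k[0]-k[1];print("key scene",k,np.degrees(np.arctan2(d[1],d[0])),np.linalg.norm(d))
for n,c,q,oo in(("top",t,[[330,510]],ot),("scene",s,[[240,66]],os_)):
    p=ray(c,T(q,oo),[.066])[0,:2]-piv;print("slot",n,p+piv,np.degrees(np.arctan2(p[1],p[0])),np.linalg.norm(p))
E=ray(t,T([[288,540],[350,562]],ot),[.068]*2).mean(0)[:2]-piv;print("strap end",np.degrees(np.arctan2(E[1],E[0])),np.linalg.norm(E))
a=ray(t,[[235,197],[305,206],[293,290],[223,281]],[.02]*4)[:,:2]
# tray corners: +x half holds tins (far side); +y left
print("tray",rigid(np.array([[.1,.085],[.1,-.085],[-.1,-.085],[-.1,.085]]),a))
E
python3 fit.py
```

```text
top 73.84991354915402 [ 0.53589131 -0.16892412] res mm [0.84349865 0.2800215  0.46832215 0.40717267] pivot [ 0.5164205  -0.23616167] stud [ 0.55814366 -0.09208121]
scene 74.07614927967361 [ 0.53590625 -0.16856407] res mm [0.12967204 1.50230589 0.73260331 0.83850636] pivot [ 0.51670108 -0.23587797] stud [ 0.55785501 -0.09163389]
mean 73.9627917143885 [ 0.53589878 -0.16874423] res mm [0.47670268 0.71104542 0.41224197 0.59093371] pivot [ 0.51656047 -0.23602001] stud [ 0.5579997  -0.09185763]
stud top [[ 0.55789808 -0.09108713  0.074     ]] scene [[ 0.55825398 -0.09274023  0.07      ]]
tin [[ 0.52353813 -0.13176146  0.11      ]] scene [[ 0.52414067 -0.13123894  0.11      ]]
key ends [[ 0.53255665 -0.2784868   0.126     ]
 [ 0.49484326 -0.19211822  0.126     ]
 [ 0.51567368 -0.2382227   0.126     ]] -66.41120551398036 0.09424346729340108
key scene [[ 0.52945248 -0.27612954  0.126     ]
 [ 0.50029452 -0.19360813  0.126     ]
 [ 0.51239303 -0.23662979  0.126     ]] -70.53974039598747 0.0875212521280043
slot top [ 0.37283641 -0.17659522] 157.53664508438837 0.1555246333458278
slot scene [ 0.3743704  -0.17646771] 157.27500314601753 0.15415735834108277
strap end 157.96487194527435 0.17824774973399476
tray (np.float64(-0.15862025828835208), array([[ 0.98744616,  0.15795594],
       [-0.15795594,  0.98744616]]), array([0.52001902, 0.16880677]), array([0.00035233, 0.00043427, 0.00158487, 0.00126286]))
```

>>> {"name": "arm_command", "arguments": {
  "translation": [
    [0,0,-1],
    [0,0,0],
    [0,0,0],
    [0,0,0],
    [0,0,0],
    [0,0,0],
    [0,0,0]
  ],
  "twist": [9.6,9.6,9.6,9.6,9.6,9.6,9.4],
  "grip": 100,
  "force": 25
}}

```text
time_s: 1.18
tool_pos: [0.2539, 0.5976, 0.2316]
tool_rot: [179.9, 0.1, -2.2]
force: [-0.2, -0.3, -0.7]
grip_width: 0.0873
```

>>> {"name": "arm_command", "arguments": {
  "translation": [
    [4,4,0],
    [4,4,0],
    [4,4,0],
    [4,4,0],
    [4,4,0],
    [2.5,5,0],
    [2.5,5,0],
    [2.5,5,0],
    [1.5,5.5,0],
    [1,5.5,0]
  ],
  "twist": [0,0,0,0,0,0,0,0,0,0]
}}

```text
time_s: 2.42
tool_pos: [0.5432, 0.1187, 0.2304]
tool_rot: [-180.0, 0.0, -1.6]
force: [1.6, -1.0, -0.2]
grip_width: 0.0869
```

```bash
cat > g.py <<'E'
import sys,numpy as np
from cell import telemetry
def go(x,y,z,yaw=None):
    o=telemetry.get_obs();p=o["tool_pos"];a=np.radians(o["tool_rot"][2]);d=np.array([x,y,z])-p
    print("t",round(o["time_s"],2),"pos",p.round(4),"rot",o["tool_rot"].round(1),"F",o["force"].round(1),"w",round(o["grip_width"],4))
    print("shift cm",np.round(100*np.array([d[0]*np.cos(a)+d[1]*np.sin(a),d[0]*np.sin(a)-d[1]*np.cos(a),-d[2]]),2),
      "twist",None if yaw is None else np.round(o["tool_rot"][2]-yaw,1))
if __name__=="__main__": go(*map(float,sys.argv[1:]))
E
python3 g.py .5238 -.1315 .08 0
```

```text
t 2.42 pos [0.5432 0.1187 0.2304] rot [-180.     0.    -1.6] F [ 1.6 -1.  -0.2] w 0.0869
shift cm [-1.25 25.06 15.04] twist -1.6
```

>>> {"name": "arm_command", "arguments": {
  "translation": [
    [-0.3,5,0],
    [-0.3,5,0],
    [-0.3,5,0],
    [-0.3,5,0],
    [0,4.5,0],
    [0,0.5,2],
    [0,0,4],
    [0,0,0]
  ],
  "twist": [0,0,0,0,0,0,0,0]
}}

```text
time_s: 3.42
tool_pos: [0.5226, -0.1469, 0.1712]
tool_rot: [-180.0, -0.3, -2.3]
force: [0.5, 0.6, 0.6]
grip_width: 0.0869
```

```bash
python3 g.py .5238 -.1315 .08 0
```

```text
t 3.42 pos [ 0.5226 -0.1469  0.1712] rot [-180.    -0.3   -2.3] F [0.5 0.6 0.6] w 0.0869
shift cm [ 0.05 -1.54  9.12] twist -2.3
```

>>> {"name": "arm_command", "arguments": {
  "translation": [
    [0,-1.5,0],
    [0,0,0],
    [0,0,3],
    [0,0,3],
    [0,0,1.5],
    [0,0,0]
  ],
  "twist": [-2.3,0,0,0,0,0]
}}

```text
time_s: 4.18
tool_pos: [0.5307, -0.1281, 0.1027]
tool_rot: [-180.0, -1.1, 0.6]
force: [-0.0, -0.6, 0.4]
grip_width: 0.0872
```

```bash
python3 g.py .5238 -.1315 .08 0
```

```text
t 4.17 pos [ 0.5307 -0.1281  0.1027] rot [-180.    -1.1    0.6] F [-0.  -0.6  0.4] w 0.0872
shift cm [-0.69  0.34  2.27] twist 0.6
```

>>> {"name": "arm_command", "arguments": {
  "translation": [
    [-0.7,0.3,0.5],
    [0,0,1],
    [0,0,0.7],
    [0,0,0]
  ],
  "twist": [0,0,0,0]
}}

```text
time_s: 4.68
tool_pos: [0.5255, -0.1317, 0.0819]
tool_rot: [-180.0, -1.4, 0.6]
force: [1.2, 1.0, 0.7]
grip_width: 0.0871
```

>>> {"name": "arm_command", "arguments": {
  "translation": [
    [0,0,0],
    [0,0,0],
    [0,0,0],
    [0,0,0],
    [0,0,0],
    [0,0,0]
  ],
  "twist": [0,0,0,0,0,0],
  "grip": 50,
  "force": 20
}}

```text
time_s: 5.42
tool_pos: [0.5259, -0.1318, 0.0824]
tool_rot: [-180.0, -1.4, 0.6]
force: [-1.2, 0.3, -0.7]
grip_width: 0.0514
```

```bash
python3 g.py .5238 -.1315 .08 0
```

```text
t 5.42 pos [ 0.5259 -0.1318  0.0824] rot [-180.    -1.4    0.6] F [-1.2  0.3 -0.7] w 0.0514
shift cm [-0.21 -0.03  0.24] twist 0.6
```

>>> {"name": "arm_command", "arguments": {
  "translation": [
    [0,0,-2],
    [0,0,-3],
    [0,0,-3],
    [0,0,-2],
    [0,-2,0],
    [0,-4,0],
    [0,-4,0],
    [0,-4,0],
    [0,-4,0],
    [0,-4,0]
  ],
  "twist": [0,0,0,0,0,0,0,0,0,0],
  "grip": 40
}}

```text
time_s: 6.68
tool_pos: [0.519, 0.0901, 0.1817]
tool_rot: [180.0, -1.1, 0.0]
force: [0.5, 0.0, -2.3]
grip_width: 0.0517
```

>>> {"name": "arm_command", "arguments": {
  "translation": [
    [0,0,0],
    [0,0,0],
    [0,0,0],
    [0,0,0],
    [0,0,0],
    [0,0,0],
    [0,0,0],
    [0,0,0],
    [0,0,0],
    [0,0,0]
  ],
  "twist": [-9,-9,-9,-9,-9,-9,-9,-9,-5,0]
}}

```text
time_s: 7.92
tool_pos: [0.5146, 0.0951, 0.1758]
tool_rot: [179.4, -0.0, 80.0]
force: [0.1, 0.2, -2.1]
grip_width: 0.0513
```

```bash
python3 g.py .476 .176 .03 81
```

```text
t 7.92 pos [0.5146 0.0951 0.1758] rot [179.4  -0.   80. ] F [ 0.1  0.2 -2.1] w 0.0513
shift cm [ 7.3  -5.2  14.58] twist -1.0
```

>>> {"name": "arm_command", "arguments": {
  "translation": [
    [2.3,-1.7,0],
    [2.3,-1.7,0],
    [2,-1.5,0],
    [0,0,2],
    [0,0,3],
    [0,0,3],
    [0,0,1.5],
    [0,0,0]
  ],
  "twist": [0,0,0,0,0,0,0,0]
}}

```text
time_s: 8.93
tool_pos: [0.4776, 0.171, 0.077]
tool_rot: [179.4, -0.0, 79.2]
force: [0.1, -0.8, -2.7]
grip_width: 0.0517
```

```bash
python3 g.py .476 .176 .0275 81
```

```text
t 8.93 pos [0.4776 0.171  0.077 ] rot [179.4  -0.   79.2] F [ 0.1 -0.8 -2.7] w 0.0517
shift cm [ 0.46 -0.26  4.95] twist -1.8
```

>>> {"name": "arm_command", "arguments": {
  "translation": [
    [0.4,-0.2,1.5],
    [0,0,1.5],
    [0,0,0.8],
    [0,0,0.5],
    [0,0,0.3],
    [0,0,0]
  ],
  "twist": [0,0,0,0,0,0]
}}

```text
time_s: 9.68
tool_pos: [0.4789, 0.1764, 0.0302]
tool_rot: [179.2, -0.2, 79.1]
force: [-0.5, 0.5, -2.2]
grip_width: 0.0516
```

```bash
python3 g.py .476 .176 .0265 81
```

```text
t 9.68 pos [0.4789 0.1764 0.0302] rot [179.2  -0.2  79.1] F [-0.5  0.5 -2.2] w 0.0516
shift cm [-0.1  -0.28  0.37] twist -1.9
```

>>> {"name": "arm_command", "arguments": {
  "translation": [
    [0,0,0.25],
    [0,0,0.1],
    [0,0,0.1],
    [0,0,0]
  ],
  "twist": [0,0,0,0]
}}

```text
time_s: 10.18
tool_pos: [0.4801, 0.1767, 0.0268]
tool_rot: [179.1, -0.3, 79.1]
force: [-0.3, -0.3, -1.0]
grip_width: 0.0516
```

>>> {"name": "arm_command", "arguments": {
  "translation": [
    [0,0,0],
    [0,0,0],
    [0,0,0],
    [0,0,0],
    [0,0,-1.5],
    [0,0,-3],
    [0,0,-4],
    [0,0,-4],
    [0,0,-2],
    [0,0,0]
  ],
  "twist": [0,0,0,0,0,0,0,0,0,0],
  "grip": 90
}}

```text
time_s: 11.42
tool_pos: [0.4789, 0.1766, 0.1821]
tool_rot: [178.8, -0.5, 79.1]
force: [0.8, 0.4, 0.2]
grip_width: 0.0781
```

```bash
python3 g.py .4196 -.196 .2 157.5
```

```text
t 11.43 pos [0.4789 0.1766 0.1821] rot [178.8  -0.5  79.1] F [0.8 0.4 0.2] w 0.0781
shift cm [-37.71   1.25  -1.79] twist -78.4
```

>>> {"name": "arm_command", "arguments": {
  "translation": [
    [0,0,-1],
    [0,0,-1],
    [0,0,0]
  ],
  "twist": [6,5.6,0],
  "grip": 60
}}

```text
time_s: 11.8
tool_pos: [0.4773, 0.1758, 0.2009]
tool_rot: [179.1, -0.6, 67.1]
force: [-0.3, 0.1, -0.6]
grip_width: 0.0571
```

```bash
python3 g.py .4196 -.196 .2 67.5; python3 - <<'E'
from h import *
s=optics.read_camera("scene");crop("pics/tray1.png",s,320,140,110,100,4)
E
```

```text
t 11.8 pos [0.4773 0.1758 0.2009] rot [179.1  -0.6  67.1] F [-0.3  0.1 -0.6] w 0.0571
shift cm [-36.5    9.12   0.09] twist -0.4
```

View pics/tray1.png

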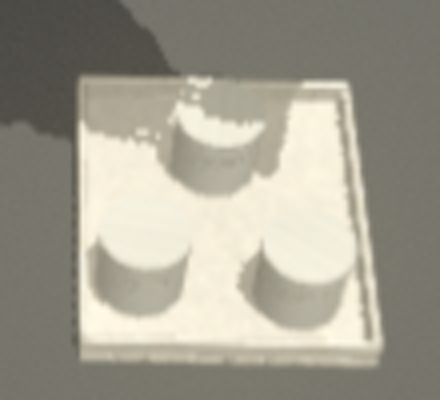

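The tin stands upright in the free half of the tray, with its top at about (220,125) in the crop. The other two are in place. Next is the strap.

>>> {"name": "arm_command", "arguments": {
  "translation": [
    [-3,1.5,0],
    [-4,1.5,0],
    [-4,1.5,0],
    [-4,1.5,0],
    [-4,1,0],
    [-4,0.5,0],
    [-4,0.3,0],
    [-4,0,0],
    [-2.5,0,0],
    [0,0,0]
  ],
  "twist": [0,0,0,0,0,0,0,0,0,0]
}}

```text
time_s: 13.1
tool_pos: [0.4146, -0.1745, 0.1894]
tool_rot: [179.7, -0.1, 68.3]
force: [0.7, -0.1, 0.2]
grip_width: 0.0524
```

```bash
python3 g.py .4196 -.196 .12 67.5
```

```text
t 13.1 pos [ 0.4146 -0.1745  0.1894] rot [ 1.797e+02 -1.000e-01  6.830e+01] F [ 0.7 -0.1  0.2] w 0.0524
shift cm [-1.81  1.26  6.94] twist 0.8
```

>>> {"name": "arm_command", "arguments": {
  "translation": [
    [-1.8,1.2,1],
    [0,0,2],
    [0,0,2],
    [0,0,1],
    [0,0,0]
  ],
  "twist": [0.8,0,0,0,0]
}}

```text
time_s: 13.72
tool_pos: [0.4209, -0.1903, 0.1256]
tool_rot: [179.9, -0.2, 68.1]
force: [-0.3, -0.0, 0.3]
grip_width: 0.0521
```

```bash
python3 g.py .4196 -.196 .074 67.5;  python3 - <<'E'
from h import *
s=optics.read_camera("scene");crop("pics/rib.png",s,165,110,140,120,4)
E
```

```text
t 13.72 pos [ 0.4209 -0.1903  0.1256] rot [179.9  -0.2  68.1] F [-0.3 -0.   0.3] w 0.0521
shift cm [-0.57  0.09  5.16] twist 0.6
```

View pics/rib.png

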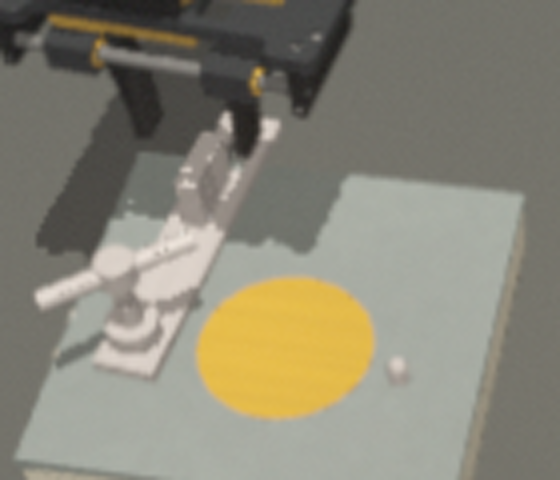

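The fingers straddle the rib, at about (205,175) in the crop, and the body's long side lies along the jaws and clear of the key. I'll descend and grip.

>>> {"name": "arm_command", "arguments": {
  "translation": [
    [-0.6,0.1,1],
    [0,0,1.5],
    [0,0,1.2],
    [0,0,0.6],
    [0,0,0]
  ],
  "twist": [0.6,0,0,0,0]
}}

```text
time_s: 14.4
tool_pos: [0.4207, -0.1967, 0.0808]
tool_rot: [179.7, -0.2, 67.5]
force: [-0.5, 0.3, 0.6]
grip_width: 0.0523
```

```bash
python3 g.py .4196 -.196 .074 67.5
```

```text
t 14.4 pos [ 0.4207 -0.1967  0.0808] rot [179.7  -0.2  67.5] F [-0.5  0.3  0.6] w 0.0523
shift cm [ 0.02 -0.13  0.68] twist 0.0
```

>>> {"name": "arm_command", "arguments": {
  "translation": [
    [0,-0.1,0.4],
    [0,0,0.1],
    [0,0,0]
  ],
  "twist": [0,0,0]
}}

```text
time_s: 14.78
tool_pos: [0.4204, -0.1964, 0.0761]
tool_rot: [179.7, -0.2, 67.5]
force: [0.2, -0.6, 0.9]
grip_width: 0.0523
```

>>> {"name": "arm_command", "arguments": {
  "translation": [
    [0,0,0],
    [0,0,0],
    [0,0,0],
    [0,0,0],
    [0,0,0],
    [0,0,0]
  ],
  "twist": [0,0,0,0,0,0],
  "grip": 5,
  "force": 35
}}

```text
time_s: 15.52
tool_pos: [0.421, -0.1962, 0.0766]
tool_rot: [179.6, -0.3, 67.6]
force: [0.3, -0.1, 0.2]
grip_width: 0.014
```

```bash
python3 g.py .4196 -.196 .074 67.5
```

```text
t 15.53 pos [ 0.421  -0.1962  0.0766] rot [179.6  -0.3  67.6] F [ 0.3 -0.1  0.2] w 0.014
shift cm [-0.03 -0.13  0.26] twist 0.1
```

>>> {"name": "arm_command", "arguments": {
  "translation": [
    [0,0,-0.4],
    [0,0,-0.4],
    [0,0,-0.4],
    [0,0,-0.4],
    [0,0,0]
  ],
  "twist": [0,0,0,0,0]
}}

```text
time_s: 16.15
tool_pos: [0.42, -0.1962, 0.0919]
tool_rot: [179.6, -0.2, 67.6]
force: [2.0, -1.3, -7.1]
grip_width: 0.014
```

```bash
cat > sw.py <<'E'
import sys,numpy as np
from cell import telemetry
# shift needed to reach strap angle phi (deg) at radius r about pivot, height z
P=np.array([.5166,-.2360]);o=telemetry.get_obs();p=o["tool_pos"]
d=p[:2]-P;print("now phi %.1f r %.1f mm z %.4f rot %s F %s M %s w %.4f t %.2f"%(np.degrees(np.arctan2(d[1],d[0])),1e3*np.hypot(*d),p[2],o["tool_rot"].round(1),o["force"].round(1),o["wrist_torque"].round(2),o["grip_width"],o["time_s"]))
from g import go
phi,z=map(float,sys.argv[1:3]);r=.1036;a=np.radians(phi)
go(*(P+r*np.array([np.cos(a),np.sin(a)])),z,phi-90)
E
python3 sw.py 125 .092
```

```text
now phi 157.6 r 104.4 mm z 0.0919 rot [179.6  -0.2  67.6] F [ 2.  -1.3 -7.1] M [-0.07 -0.15  0.03] w 0.0140 t 16.15
t 16.15 pos [ 0.42   -0.1962  0.0919] rot [179.6  -0.2  67.6] F [ 2.  -1.3 -7.1] w 0.014
shift cm [ 5.59  1.71 -0.01] twist 32.6
```

>>> {"name": "arm_command", "arguments": {
  "translation": [
    [0.7,0.02,0],
    [1.1,0.06,0],
    [1.1,0.06,0],
    [1.1,0.06,0],
    [0.7,0.02,0],
    [0,0,0]
  ],
  "twist": [4,6,6,6,4,0]
}}

```text
time_s: 16.9
tool_pos: [0.4477, -0.1575, 0.0919]
tool_rot: [179.8, -0.3, 40.8]
force: [1.8, -1.2, -5.6]
grip_width: 0.0138
```

```bash
python3 sw.py 105 .092
```

```text
now phi 131.3 r 104.5 mm z 0.0919 rot [179.8  -0.3  40.8] F [ 1.8 -1.2 -5.6] M [-0.06 -0.31  0.13] w 0.0138 t 16.90
t 16.9 pos [ 0.4477 -0.1575  0.0919] rot [179.8  -0.3  40.8] F [ 1.8 -1.2 -5.6] w 0.0138
shift cm [ 4.6   1.12 -0.01] twist 25.8
```

Tracks very well. Continue.

>>> {"name": "arm_command", "arguments": {
  "translation": [
    [0.8,0.04,0],
    [1.1,0.07,0],
    [1.1,0.07,0],
    [1.1,0.07,0],
    [1.1,0.07,0],
    [0.7,0.03,0],
    [0,0,0]
  ],
  "twist": [4,6,6,6,6,4,0]
}}

```text
time_s: 17.77
tool_pos: [0.4992, -0.1337, 0.0923]
tool_rot: [-179.8, -0.2, 8.3]
force: [1.5, 0.0, -4.5]
grip_width: 0.0138
```

```bash
python3 sw.py 85 .092
```

```text
now phi 99.6 r 103.8 mm z 0.0923 rot [-179.8   -0.2    8.3] F [ 1.5  0.  -4.5] M [-0.04 -0.21  0.12] w 0.0138 t 17.77
t 17.77 pos [ 0.4992 -0.1337  0.0923] rot [-179.8   -0.2    8.3] F [ 1.5  0.  -4.5] w 0.0138
shift cm [2.63 0.29 0.03] twist 13.3
```

>>> {"name": "arm_command", "arguments": {
  "translation": [
    [0.7,0.03,-0.2],
    [0.9,0.05,-0.1],
    [0,0,0]
  ],
  "twist": [4,4.5,0]
}}

```text
time_s: 18.15
tool_pos: [0.5133, -0.1335, 0.0945]
tool_rot: [-179.8, -0.0, -0.1]
force: [1.8, -0.2, -5.9]
grip_width: 0.0133
```

```bash
python3 sw.py 74 .095;  python3 - <<'E'
from h import *
s=optics.read_camera("scene");crop("pics/swing.png",s,180,120,120,110,5)
E
```

```text
now phi 91.8 r 102.6 mm z 0.0945 rot [-1.798e+02 -0.000e+00 -1.000e-01] F [ 1.8 -0.2 -5.9] M [ 0.04 -0.43  0.18] w 0.0133 t 18.15
t 18.15 pos [ 0.5133 -0.1335  0.0945] rot [-1.798e+02 -0.000e+00 -1.000e-01] F [ 1.8 -0.2 -5.9] w 0.0133
shift cm [ 3.18  0.29 -0.05] twist 15.9
```

View pics/swing.png

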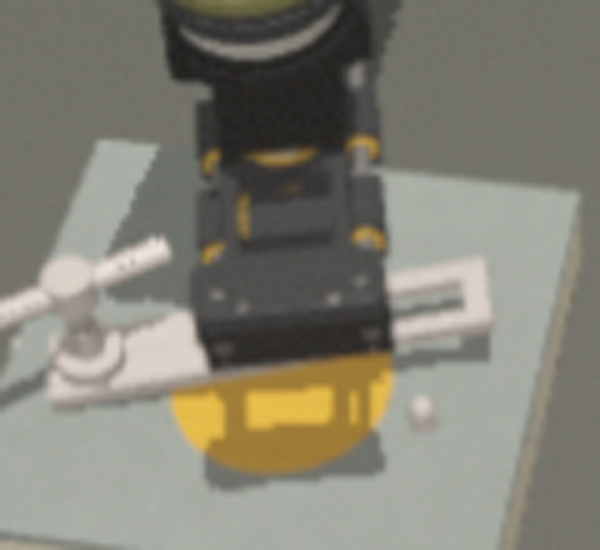

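```bash
python3 - <<'E'
from h import *
s=optics.read_camera("scene");P=np.array([.5166,-.2360])
for phi in(90,91.8):
  a=np.radians(phi);u=np.array([np.cos(a),np.sin(a)]);n=np.array([-u[1],u[0]])
  for h in(8,12,16,20):
    q=[np.r_[P+.178*u+s_*.018*n,.06+.008+h*1.15e-3] for s_ in(-1,1)]+[np.r_[P+.178*u-.018*n,.06+h*1.15e-3]]
    print(phi,h,((proj(s,q)-[180,120]+.5)*5-.5).round(0).tolist())
E
```

```text
90 8 [[493.0, 350.0], [487.0, 288.0], [494.0, 361.0]]
90 12 [[493.0, 344.0], [486.0, 281.0], [494.0, 355.0]]
90 16 [[492.0, 337.0], [485.0, 275.0], [493.0, 348.0]]
90 20 [[492.0, 331.0], [485.0, 268.0], [493.0, 342.0]]
91.8 8 [[493.0, 340.0], [484.0, 279.0], [494.0, 351.0]]
91.8 12 [[493.0, 334.0], [484.0, 272.0], [494.0, 345.0]]
91.8 16 [[492.0, 327.0], [483.0, 266.0], [493.0, 338.0]]
91.8 20 [[492.0, 321.0], [482.0, 259.0], [493.0, 332.0]]
```

The image shows the strap lifted and level in roll, with its slot about 19 mm up (end corners at (490,322) and (485,260)), so it clears the stud. I'll swing the rest.

>>> {"name": "arm_command", "arguments": {
  "translation": [
    [0.8,0.02,0],
    [0.9,0.05,0],
    [0.9,0.05,0],
    [0.5,0.02,0],
    [0,0,0]
  ],
  "twist": [3.5,5,4.5,2.5,0]
}}

```text
time_s: 18.88
tool_pos: [0.5409, -0.1371, 0.0945]
tool_rot: [-179.6, 0.3, -15.6]
force: [1.6, 0.2, -4.9]
grip_width: 0.0136
```

```bash
python3 sw.py 74 .095
```

```text
now phi 76.2 r 101.8 mm z 0.0945 rot [-179.6    0.3  -15.6] F [ 1.6  0.2 -4.9] M [ 0.03 -0.11  0.  ] w 0.0136 t 18.88
t 18.88 pos [ 0.5409 -0.1371  0.0945] rot [-179.6    0.3  -15.6] F [ 1.6  0.2 -4.9] w 0.0136
shift cm [ 0.39 -0.18 -0.05] twist 0.4
```

>>> {"name": "arm_command", "arguments": {
  "translation": [
    [0.35,-0.1,0],
    [0,0,0],
    [0,0,0]
  ],
  "twist": [0.4,0,0]
}}

```text
time_s: 19.25
tool_pos: [0.5442, -0.1371, 0.0946]
tool_rot: [-179.6, 0.4, -16.0]
force: [-0.7, 0.8, -4.6]
grip_width: 0.0136
```

```bash
python3 sw.py 74 .095;  python3 - <<'E'
from h import *
s=optics.read_camera("scene");crop("pics/close.png",s,180,120,120,110,5)
P=np.array([.5166,-.2360])
for phi in(72,74,76):
  a=np.radians(phi);u=np.array([np.cos(a),np.sin(a)]);n=np.array([-u[1],u[0]])
  q=[np.r_[P+.178*u+s_*.018*n,.068+.020] for s_ in(-1,1)]+[np.r_[P+.1665*u+s_*.009*n,.068+.0185] for s_ in(-1,1)]
  print(phi,((proj(s,q)-[180,120]+.5)*5-.5).round(0).tolist())
E
```

```text
now phi 74.4 r 102.6 mm z 0.0946 rot [-179.6    0.4  -16. ] F [-0.7  0.8 -4.6] M [0.03 0.02 0.02] w 0.0136 t 19.25
t 19.25 pos [ 0.5442 -0.1371  0.0946] rot [-179.6    0.4  -16. ] F [-0.7  0.8 -4.6] w 0.0136
shift cm [ 0.07 -0.1  -0.04] twist 0.0
72 [[470.0, 437.0], [489.0, 371.0], [449.0, 418.0], [458.0, 385.0]]
74 [[474.0, 426.0], [490.0, 360.0], [452.0, 408.0], [461.0, 375.0]]
76 [[478.0, 414.0], [491.0, 348.0], [455.0, 397.0], [462.0, 364.0]]
```

View pics/close.png

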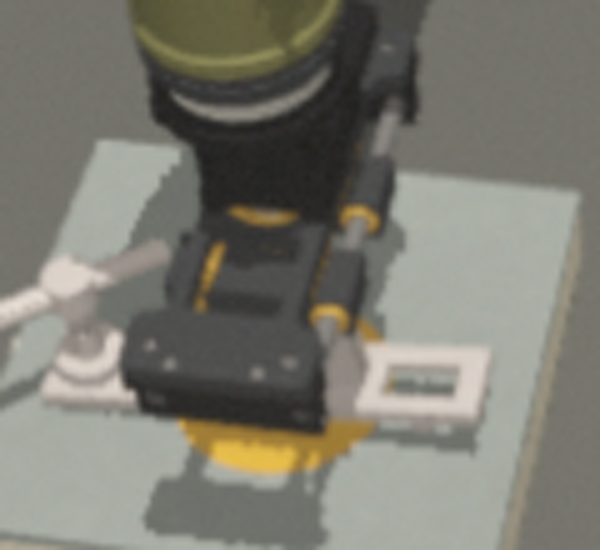

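The slot centre, (425,380) in the crop, sits above the stud. Dropping it 19 mm moves it about 30 px down, onto the stud's (422,408). I'll lower it straight.

>>> {"name": "arm_command", "arguments": {
  "translation": [
    [0,0,0.4],
    [0,0,0.4],
    [0,0,0.4],
    [0,0,0.4],
    [0,0,0]
  ],
  "twist": [0,0,0,0,0]
}}

```text
time_s: 19.92
tool_pos: [0.5458, -0.1359, 0.0792]
tool_rot: [-179.5, 0.2, -15.8]
force: [0.3, 1.5, -0.0]
grip_width: 0.0138
```

```bash
python3 sw.py 74 .0766
```

```text
now phi 73.7 r 104.3 mm z 0.0792 rot [-179.5    0.2  -15.8] F [ 0.3  1.5 -0. ] M [-0.1   0.11 -0.08] w 0.0138 t 19.93
t 19.93 pos [ 0.5458 -0.1359  0.0792] rot [-179.5    0.2  -15.8] F [ 0.3  1.5 -0. ] w 0.0138
shift cm [-0.05  0.07  0.26] twist 0.2
```

>>> {"name": "arm_command", "arguments": {
  "translation": [
    [0,0,0.15],
    [0,0,0.15],
    [0,0,0]
  ],
  "twist": [0,0,0]
}}

```text
time_s: 20.3
tool_pos: [0.5461, -0.1359, 0.0771]
tool_rot: [-179.4, 0.2, -15.8]
force: [-0.1, 1.0, -0.3]
grip_width: 0.0141
```

```bash
python3 sw.py 74 .0766;  python3 - <<'E'
from h import *
s=optics.read_camera("scene");crop("pics/down.png",s,180,140,120,100,6)
P=np.array([.5166,-.2360])
for phi in(73,74,75):
  a=np.radians(phi);u=np.array([np.cos(a),np.sin(a)]);n=np.array([-u[1],u[0]])
  q=[np.r_[P+.178*u+s_*.018*n,.068] for s_ in(-1,1)]+[np.r_[P+.178*u-.018*n,.06]]
  print(phi,((proj(s,q)-[180,140]+.5)*6-.5).round(0).tolist())
E
```

```text
now phi 73.6 r 104.3 mm z 0.0771 rot [-179.4    0.2  -15.8] F [-0.1  1.  -0.3] M [-0.08  0.17 -0.04] w 0.0141 t 20.30
t 20.3 pos [ 0.5461 -0.1359  0.0771] rot [-179.4    0.2  -15.8] F [-0.1  1.  -0.3] w 0.0141
shift cm [-0.08  0.07  0.05] twist 0.2
73 [[570.0, 430.0], [591.0, 352.0], [571.0, 443.0]]
74 [[572.0, 423.0], [592.0, 345.0], [574.0, 436.0]]
75 [[575.0, 417.0], [592.0, 338.0], [576.0, 430.0]]
```

View pics/down.png

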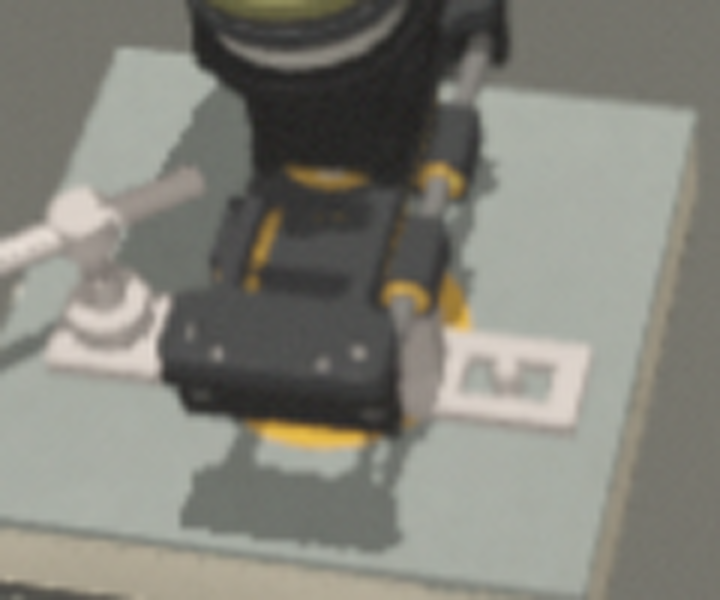

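The stud sits in the slot at (505,378), the strap's end corners match a flat strap at 74°, and there is no load on the tool. I'll release and go to the key.

>>> {"name": "arm_command", "arguments": {
  "translation": [
    [0,0,0],
    [0,0,0],
    [0,0,0],
    [0,0,-2],
    [0,0,-4],
    [0,0,-4],
    [0,0,-2],
    [0,0,0]
  ],
  "twist": [0,0,0,0,0,0,0,0],
  "grip": 60
}}

```text
time_s: 21.35
tool_pos: [0.5466, -0.1402, 0.2058]
tool_rot: [-179.5, -0.1, -16.1]
force: [-0.0, 0.6, -0.2]
grip_width: 0.0521
```

>>> {"name": "arm_command", "arguments": {
  "translation": [
    [0,0,0],
    [0,0,0],
    [0,0,0],
    [0,0,0],
    [0,0,0]
  ],
  "twist": [-9,-9,-9,-9,0]
}}

```text
time_s: 21.98
tool_pos: [0.5446, -0.1405, 0.2039]
tool_rot: [-179.6, -0.2, 20.9]
force: [1.0, 0.3, 0.7]
grip_width: 0.0524
```

```bash
python3 g.py .5166 -.236 .15 22
```

```text
t 21.98 pos [ 0.5446 -0.1405  0.2039] rot [-179.6   -0.2   20.9] F [1.  0.3 0.7] w 0.0524
shift cm [-6.03  7.92  5.39] twist -1.1
```

>>> {"name": "arm_command", "arguments": {
  "translation": [
    [-2,2.6,0],
    [-2.2,2.9,0],
    [-1.5,2,0],
    [0,0,0]
  ],
  "twist": [0,0,0,-1]
}}

```text
time_s: 22.48
tool_pos: [0.5164, -0.2321, 0.2015]
tool_rot: [-179.5, -0.1, 21.3]
force: [-0.8, 0.7, 0.7]
grip_width: 0.0523
```

```bash
python3 g.py .5166 -.236 .15 22;  python3 - <<'E'
from h import *
s=optics.read_camera("scene");crop("pics/key.png",s,150,110,150,120,4)
E
```

```text
t 22.48 pos [ 0.5164 -0.2321  0.2015] rot [-1.795e+02 -1.000e-01  2.130e+01] F [-0.8  0.7  0.7] w 0.0523
shift cm [-0.13  0.37  5.15] twist -0.7
```

View pics/key.png

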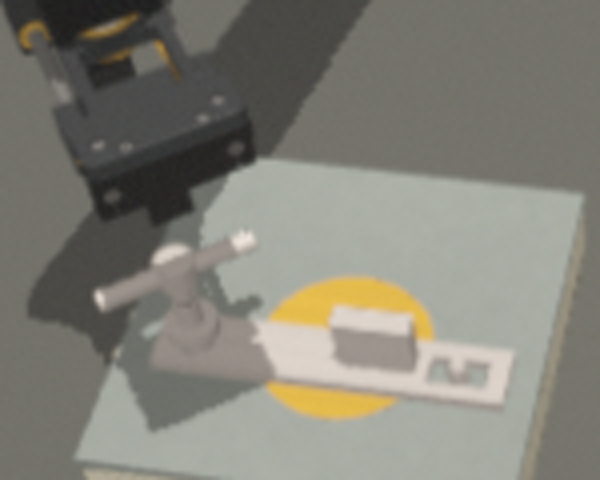

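The strap lies flat with the stud in its slot at (457,375). The key's bar is unmoved, centred at (178,268), and the gripper is above it. I'll descend.

>>> {"name": "arm_command", "arguments": {
  "translation": [
    [-0.1,0.4,1],
    [0,0,2],
    [0,0,2],
    [0,0,1.5],
    [0,0,0]
  ],
  "twist": [-0.7,0,0,0,0]
}}

```text
time_s: 23.15
tool_pos: [0.5199, -0.2271, 0.1314]
tool_rot: [-179.3, -0.1, 22.7]
force: [0.6, -0.4, 0.3]
grip_width: 0.0523
```

```bash
python3 g.py .5166 -.236 .109 22
```

```text
t 23.15 pos [ 0.5199 -0.2271  0.1314] rot [-1.793e+02 -1.000e-01  2.270e+01] F [ 0.6 -0.4  0.3] w 0.0523
shift cm [-0.65  0.7   2.24] twist 0.7
```

>>> {"name": "arm_command", "arguments": {
  "translation": [
    [-0.6,0.7,0],
    [0,0,0.7],
    [0,0,0.8],
    [0,0,0.4],
    [0,0,0]
  ],
  "twist": [0,0,0,0,0]
}}

```text
time_s: 23.78
tool_pos: [0.5179, -0.2366, 0.1125]
tool_rot: [-179.4, -0.2, 22.7]
force: [0.3, 0.6, 0.8]
grip_width: 0.0519
```

```bash
python3 g.py .5166 -.236 .109 22
```

```text
t 23.77 pos [ 0.5179 -0.2366  0.1125] rot [-179.4   -0.2   22.7] F [0.3 0.6 0.8] w 0.0519
shift cm [-0.1  -0.11  0.35] twist 0.7
```

>>> {"name": "arm_command", "arguments": {
  "translation": [
    [-0.1,-0.1,0.3],
    [0,0,0],
    [0,0,0],
    [0,0,0],
    [0,0,0],
    [0,0,0]
  ],
  "twist": [0,0,0,0,0,0],
  "grip": 2,
  "force": 25
}}

```text
time_s: 24.52
tool_pos: [0.5164, -0.2361, 0.1097]
tool_rot: [-179.4, -0.2, 22.7]
force: [0.0, 0.4, -0.4]
grip_width: 0.0212
```

```bash
python3 g.py .5166 -.236 .109 22
```

```text
t 24.52 pos [ 0.5164 -0.2361  0.1097] rot [-179.4   -0.2   22.7] F [ 0.   0.4 -0.4] w 0.0212
shift cm [ 0.02 -0.    0.07] twist 0.7
```

>>> {"name": "arm_command", "arguments": {
  "translation": [
    [0,0,0],
    [0,0,0],
    [0,0,0],
    [0,0,0],
    [0,0,0],
    [0,0,0],
    [0,0,0],
    [0,0,0]
  ],
  "twist": [4,7,7,7,7,7,5,0],
  "force": 40
}}

```text
time_s: 25.52
tool_pos: [0.5154, -0.2361, 0.1097]
tool_rot: [-179.5, 0.4, -22.6]
force: [0.3, -0.5, 0.1]
grip_width: 0.0207
```

```bash
python3 sw.py 74 .109;python3 g.py .5166 -.236 .109 22
```

```text
now phi -173.9 r 1.2 mm z 0.1097 rot [-179.5    0.4  -22.6] F [ 0.3 -0.5  0.1] M [-0.16  0.06 -0.08] w 0.0207 t 25.52
t 25.52 pos [ 0.5154 -0.2361  0.1097] rot [-179.5    0.4  -22.6] F [ 0.3 -0.5  0.1] w 0.0207
shift cm [ -1.08 -10.35   0.07] twist -6.6
t 25.52 pos [ 0.5154 -0.2361  0.1097] rot [-179.5    0.4  -22.6] F [ 0.3 -0.5  0.1] w 0.0207
shift cm [ 0.1  -0.06  0.07] twist -44.6
```

>>> {"name": "arm_command", "arguments": {
  "translation": [
    [0.1,0,0],
    [0,0,0],
    [0,0,0],
    [0,0,0],
    [0,0,0]
  ],
  "twist": [4,6,5,3,0]
}}

```text
time_s: 26.15
tool_pos: [0.5151, -0.2359, 0.1097]
tool_rot: [-179.6, 0.7, -40.5]
force: [-1.1, 1.0, 0.1]
grip_width: 0.0206
```

```bash
python3 sw.py 74 .109; python3 - <<'E'
from h import *
for n,x,y in(("scene",150,110),("top",380,190)):
    s=optics.read_camera(n);crop(f"pics/k_{n}.png",s,x,y,100,90,4)
a=cv2.imread("pics/k_scene.png");b=cv2.imread("pics/k_top.png");cv2.imwrite("pics/k2.png",np.hstack([a,b]))
E
```

```text
now phi 175.0 r 1.5 mm z 0.1097 rot [-179.6    0.7  -40.5] F [-1.1  1.   0.1] M [-0.23  0.14  0.31] w 0.0206 t 26.15
t 26.15 pos [ 0.5151 -0.2359  0.1097] rot [-179.6    0.7  -40.5] F [-1.1  1.   0.1] w 0.0206
shift cm [-4.17 -9.52  0.07] twist -24.5
```

View pics/k2.png

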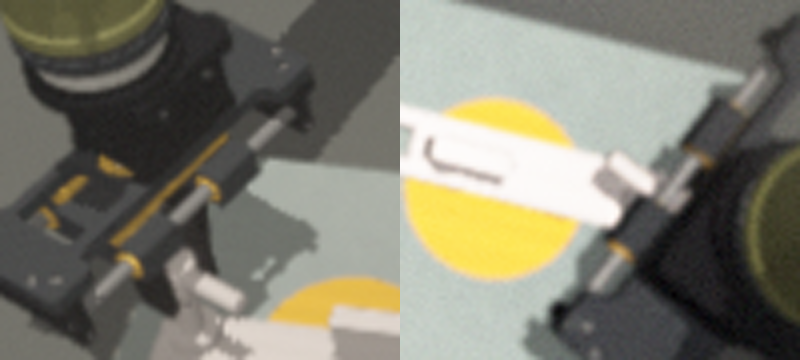

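The bar has turned with the gripper; its free end now points up and left in the top crop at (625,170). The moment about z is rising (0.31 N·m), so the stop is near. I'll press on a little.

>>> {"name": "arm_command", "arguments": {
  "translation": [
    [0.1,0,0],
    [0,0,0],
    [0,0,0],
    [0,0,0]
  ],
  "twist": [4,4,2,0]
}}

```text
time_s: 26.75
tool_pos: [0.5137, -0.2368, 0.1096]
tool_rot: [-179.9, 1.0, -50.4]
force: [-2.2, 0.0, 0.5]
grip_width: 0.0207
```

```bash
python3 sw.py 74 .109
```

```text
now phi -165.3 r 3.0 mm z 0.1096 rot [-179.9    1.   -50.4] F [-2.2  0.   0.5] M [-0.23  0.32  0.55] w 0.0207 t 26.75
t 26.75 pos [ 0.5137 -0.2368  0.1096] rot [-179.9    1.   -50.4] F [-2.2  0.   0.5] w 0.0207
shift cm [-5.72 -8.83  0.06] twist -34.4
```

>>> {"name": "arm_command", "arguments": {
  "translation": [
    [0,0,0],
    [0,0,0],
    [0,0,0],
    [0,0,-2],
    [0,0,-4],
    [0,0,-5],
    [0,0,-4],
    [0,0,0]
  ],
  "twist": [0,0,0,0,0,0,0,0],
  "grip": 60
}}

```text
time_s: 27.75
tool_pos: [0.5165, -0.2399, 0.2698]
tool_rot: [-179.6, 0.7, -50.5]
force: [-0.9, 0.5, -1.3]
grip_width: 0.0521
```

>>> {"name": "arm_command", "arguments": {
  "translation": [
    [0,0,-4],
    [0,-3,-4],
    [-3,-4,0],
    [-3,-4,0],
    [-3,-4,0],
    [-3,-4,0],
    [-3,-4,0],
    [0,0,0]
  ],
  "twist": [0,0,0,0,0,0,0,0]
}}

```text
time_s: 28.75
tool_pos: [0.5995, 0.0273, 0.3566]
tool_rot: [-179.6, 0.8, -50.9]
force: [-0.2, 0.0, -0.7]
grip_width: 0.0524
```

```bash
python3 g.py .5166 -.236 .15 22; python3 - <<'E'
from h import *
s=optics.read_camera("scene");a=cv2.resize(s["img"][130:250,165:300],None,fx=3,fy=3,interpolation=cv2.INTER_CUBIC)
t=optics.read_camera("top");b=cv2.resize(t["img"][190:310,355:490],None,fx=3,fy=3,interpolation=cv2.INTER_CUBIC)
cv2.imwrite("pics/end.png",np.hstack([a,b]))
E
```

```text
t 28.75 pos [0.5995 0.0273 0.3566] rot [-179.6    0.8  -50.9] F [-0.2  0.  -0.7] w 0.0524
shift cm [15.2  23.05 20.66] twist -72.9
```

View pics/end.png

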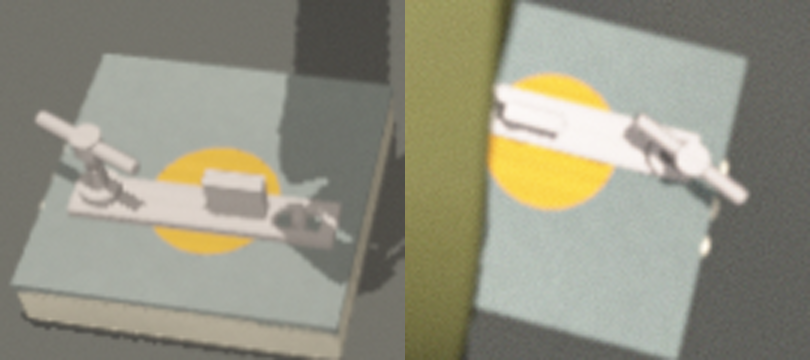

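```bash
python3 - <<'E'
from h import *
t=optics.read_camera("top");s=optics.read_camera("scene")
for c,q,o in((t,[[338,195],[233,126]],[355,190]),(s,[[40,118],[135,163]],[165,130])):
    k=ray(c,(np.array(q)+.5)/3-.5+o,[.126]*2);d=k[1]-k[0];print(np.degrees(np.arctan2(d[1],d[0])),np.linalg.norm(d),k.mean(0))
E
```

```text
54.59217725749389 0.08478786419859129 [ 0.51467948 -0.23693442  0.126     ]
53.563107009281026 0.08654484796782948 [ 0.51387579 -0.23618051  0.126     ]
```

```bash
python3 -c "
from cell import telemetry,env
print(telemetry.get_obs()['force'],telemetry.get_obs()['joint_velocities'].round(1));print(env.sign_off())"
```

```text
[-0.53701378 -0.45498491  0.03947693] [ 0.6 -0.3  0.3 -0.  -0.3 -0.1  0. ]
the job is handed in; nothing more can be done
None
```

I did all three steps and handed the job in at about 29 s, with the arm clear of everything. `env.sign_off()` gives no verdict, so I don't know the score.

- **Tin:** it was upright in the free half of the tray when I last looked, just after letting go. The other two tins were in place then. I did not look at the tray again at the end.
- **Strap:** lifted about 18 mm at the rib, swung about 84° clockwise and lowered straight down. The last close view showed the stud inside the slot. The end corners matched a flat strap at 74°, which is the closed direction.
- **Key:** gripped at its hub and turned clockwise until the wrist moment rose to about 0.55 N·m, against about 0.06 N·m friction, so I took it to be at its stop.
- **Key checks that disagree:** the gripper turned 73°, but the camera puts the bar's turn at only 56–59° (about 1.0 rad), because the pads slipped on the hub at the end. That agrees with the 1.3 rad stop only if the key started near 0.25 rad, the top of its range. I did not regrip to confirm it.
- **Bystanders:** the gripper never went near the brush or the loose sieve, but I did not check either one at the end.

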